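Fit a clean filter in the bench dust extractor and set its airflow

ROBOT

A 6-joint arm with a two-finger parallel gripper is mounted at the origin on the work surface. World frame = base frame: x ahead of the robot, y to its left, z up, the work surface at z = 0. Lengths are in mm, angles in rad, forces in N, time in s.
With the tool pointing down it reaches from about 275 to 1000 mm from the base axis. Payload 8.4 kg.
Tool frame: the origin (TCP) lies at the very end of the fingers, on their centre line; the grasp point (between the pads) lies 19 mm behind it; z points along the fingers, y is the line along which they close (so a half turn about z gives the same grasp; the last joint's range is limited). The gripper opens to 85 mm and grips with 20 to 120 N. Pads are 22 mm wide; open, the fingers measure 114 mm over their backs; the gripper's body (76 mm by 85 mm) begins 54 mm behind the grasp point. The pads swing forward as they close: fully open they stand 13 mm farther back than shut.
Start: joints at [-1.338, 0.353, 1.633, -0, 1.155, -0.002], TCP at [145.404, -607.853, 197.681] pointing down, gripper open.
Joint ranges: [-2.63, 2.63], [-0.92, 2.1], [0.06, 2.66], [-1.3, 4.44], [0, 2.69], [-3.02, 3.02]. Speed limits (rad/s): [2.22, 2.22, 2.79, 3.14, 3.14, 3.14].

INTERFACE

Orientations are given as [roll, pitch, yaw] about the fixed x, y, z axes, in that order (R = Rz(yaw) Ry(pitch) Rx(roll)).
In Python, from rig import telemetry, imaging, r gives the robot as it stands. The module is installed in compiled form; this text tells all that it offers.
- The arm moves only by the tool step_arm, never from a script. Its argument "moves" is a list of rows, each a list of 3 entries, a list of its own where there are three numbers: the turn, a rotation vector about the tool's x, y, z scaled (see below), then the shift along the tool's x, y, z scaled (see below), then the opening, from -1 (shut) to 1 (fully open). A call has 1 to 8 rows; each row is the pose to reach, as a shift and turn from the pose commanded when the call began, along the tool's axes at that moment; what a row does not reach only later rows make up. The controller multiplies each number of a shift by 200 mm and each number of a turn by 45 degrees. A row lasts 1/10 s, in which the tool goes at most 50 mm and 8.59 degrees, less where a joint would pass 70% of its speed; a pose out of reach is approached as far as the arm can. A call with a number of a shift or a turn outside -1 to 1 is refused whole. A call with a gripper value outside its range is refused whole. The fingers move at their own pace and stop on an object; "squeeze" is the grip in N (left out, the last holds). Time passes only in rows, so rows that repeat a pose let the fingers close. It gives the time, the measured TCP pose, the force, the opening and the grip force at its end, in the units of the state.
- telemetry.sense(): the state, without advancing time (a new reading comes with each control period).
- imaging.grab_frame(name): name is "scene" or "top" or "wrist"; returns the picture (400x640x3 uint8, red, green, blue); there is no depth.
- imaging.calibration(name): a dict with "fx", "fy", "cx", "cy" (pixels), "cam_to_world" (4x4, takes a point from camera to world coordinates). Camera axes: x right, y up, looking along -z (the intrinsics and any distortion apply to the point x, -y, -z); pixel columns grow to the right and rows downward; lengths in mm; the calibration is good to about 2 mm. A picture is of the moment at which its call begins: read the wrist's pose just before it. calibration takes no time and is no camera call; for the wrist camera it gives the pose at the moment of the call.
- r.sign_off(): hands the job in; it is judged then, once.
Trained networks look in the newest picture that a camera, given by its name, has taken for a name from the list of things; names that differ only in an ending like _2 or _b are one class to them, and where a whole thing is asked for, a point or a joint stands for the part that bears it (a point fixed in the world has none). Each returns a list of dicts, best first, with "conf" (0 to 1); they miss things now and then, are a little off and sometimes report something else, mostly with a low value. They report only what shows in the picture. A call takes as long as a camera call. They do not tell look-alikes from the thing itself.
- imaging.recognise(camera, name): "extent" ([left, top, width, height] in pixels, round what is visible of it).
- imaging.mark_of(camera, name): "xy" ([column, row] in pixels: a listed point, or the origin of a listed thing).
The state is a dict: "clock": time; "qpos": joint angles; "qvel": joint speeds; "joint_efforts": joint torques, N m; "eef_pos": TCP position; "tcp_rot": TCP orientation; "contact_force": force on the tool from outside, world axes, zero at the start; "wrist_torque": the same for the moment, N m; "opening": opening from 0.0 (shut) to 1.0 (fully open); "grasp_force": force on a finger pad.
Only numpy, scipy, OpenCV 4.12 (cv2) and the standard library are available. Lean on these libraries where they do the work, as an engineer would, in place of code of your own. Each camera call takes 0.05 s, during which the arm holds its last target. There are 200 camera calls.

TASK

Swing the extractor's orange-knobbed airflow lever fully shut against its stop at the red mark, and with the lever shut take the clean filter (white, with the blue grip tab) from the rack and slide it down into the blue-framed slot until its flange rests flat on the extractor. Then swing the lever until it points at the green marker, let go, and press the round blue start button right down and release it. Leave the used brown filter in the rack and do not shift the jar, the dental model or the bur tray.

Things in the scene. Friction and masses are not known exactly. Their poses are not given: they have to be found in the camera images.
- extractor: White bench dust extractor, a fixed box 220 (x) x 360 (y) x 100 mm tall; origin at the centre of its underside, z up, flat top at z = 100 mm. It stands anywhere on the mat, turned a little. On its top, in its own frame: slot centre at (0, 115), lever pivot at (50, -70), start button at (-78, 45) mm.
- slot (a point): Centre of the filter slot's mouth, level with the extractor's top; blue frame painted round it. Axes as the extractor's: slot 99 mm long (x), 15 mm wide (y), 80 mm deep, mouth chamfered 3 mm.
- airflow (a joint): Airflow lever, a flat steel arm on the extractor's top turning about a vertical pivot. 0 = shut (stop, thick red mark), growing clockwise seen from above to 1.571 rad = fully open (stop). At value q the arm points from the pivot towards angle 3.927 - q in the extractor's frame (from +x, counterclockwise). It stays where it is left; moving it takes about 1 N at the knob.
- lever_knob (a point): Point on the axis of the lever's upright orange knob, at the height to grip: the knob is a cylinder 20 mm in diameter, 80 mm from the pivot, whose top stands 56 mm and whose foot (top of the steel arm) 16 mm above the extractor's top; this point is 42 mm above the top. Its x axis points along the arm away from the pivot.
- setpoint (a joint): Angle of the green marker on the dial, on the same scale as the airflow lever: the lever is on the marker when both values are equal. The marker cannot be moved.
- marker_tip (a point): Inner tip of the green arrow-like marker lying flat on the extractor's top, 101 mm from the lever pivot, just beyond the lever's pointer. Its x axis points away from the pivot.
- start (a joint): Travel of the start button, 0 = up, 0.006 m = right down (about 4 N); it springs back.
- start_top (a point): Centre of the top face of the round blue start button, 28 mm in diameter, 22 mm above the extractor's top when up; it is pressed straight down, its grey collar is 44 mm wide and 12 mm tall.
- rack: Grey fixed filter rack, 126 (x) x 136 (y) x 45 mm tall, origin at the centre of its underside. Two slots along x at y = -35 and +35 mm, 35 mm deep (floor 10 mm above the table), hold the two filters upright; which filter is in which slot varies.
- clean_filter: Clean filter cassette: white with a blue tab, about 0.16 kg, a flat panel 96 (x) x 12 (y) x 70 mm tall, on top of it a flange 112 x 28 x 6 mm, and on that a central grip tab 40 (x) x 14 (y) x 36 mm tall; 112 mm in all. Symmetric under a half turn. Origin at the centre of its underside.
- clean_filter_flange (a point): Centre of the underside of the clean filter's flange, 70 mm above its underside; when the filter is home it meets point slot. Axes as the filter's.
- clean_filter_grip (a point): Centre of the clean filter's grip tab, 99 mm above its underside: the point to grip (23 mm above the flange's top face).
- used_filter: Used filter cassette, same shape, all brown; stays in the rack. Origin at the centre of its underside.
- jar: Pink jar with black cap, 48 mm in diameter, 60 mm tall, origin at the centre of its underside. Leave alone.
- model: Cream plaster dental model, 50 x 60 x 25 mm, origin at the centre of its underside. Leave alone.
- bur_tray: Low open white bur tray, 70 x 100 x 20 mm, origin at the centre of its underside. Leave alone.
Things that resemble listed ones, but are neither listed nor needed, are in the scene too. Leave any turquoise or yellow look-alike of the clean_filter alone.

How it is judged (in metres and radians):
On the way, in this order (a step that is already met when the one before it is completed fails the run):
1. the airflow lever is shut (within 0.06 rad of its stop) (value of joint airflow below 0.06 rad), for 0.2 s.
2. with the lever still shut (within 0.12 rad), the clean filter is home in the slot (z of clean_filter_flange in the frame of slot between -0.006 and 0.004 m and horizontal distance between clean_filter_flange and slot below 0.006 m and angle between the z axis of clean_filter_flange and the z axis of slot, either way round below 0.06 rad and angle between the x axis of clean_filter_flange and the x axis of slot, either way round below 0.08 rad and value of joint airflow below 0.12 rad), for 0.2 s.
3. with the filter home, the lever, let go, points at the green marker (within 0.075 rad) (z of clean_filter_flange in the frame of slot between -0.006 and 0.004 m and horizontal distance between clean_filter_flange and slot below 0.006 m and angle between the z axis of clean_filter_flange and the z axis of slot, either way round below 0.06 rad and angle between the x axis of clean_filter_flange and the x axis of slot, either way round below 0.08 rad and angle between the x axis of lever_knob and the x axis of marker_tip, either way round below 0.075 rad and contact force between each of the arm, the fingers and airflow below 0.1 N), for 0.2 s.
4. with the filter home and the lever on the marker, the start button is pressed at least 4.5 of its 6 mm (z of clean_filter_flange in the frame of slot between -0.006 and 0.004 m and horizontal distance between clean_filter_flange and slot below 0.006 m and angle between the z axis of clean_filter_flange and the z axis of slot, either way round below 0.06 rad and angle between the x axis of clean_filter_flange and the x axis of slot, either way round below 0.08 rad and angle between the x axis of lever_knob and the x axis of marker_tip, either way round below 0.075 rad and value of joint start above 0.0045 m), for 0.05 s.
At the end, for the whole second after the job is handed in: The clean filter is at rest in the slot, its flange within 4 mm of the extractor's top, within 6 mm of the slot's centre and straight (0.06 rad tilt, 0.08 rad yaw), the lever points at the green marker within 0.075 rad, and the start button is up again (less than 2 mm down) (z of clean_filter_flange in the frame of slot between -0.006 and 0.004 m and horizontal distance between clean_filter_flange and slot below 0.006 m and angle between the z axis of clean_filter_flange and the z axis of slot, either way round below 0.06 rad and angle between the x axis of clean_filter_flange and the x axis of slot, either way round below 0.08 rad and angle between the x axis of lever_knob and the x axis of marker_tip, either way round below 0.075 rad and value of joint start below 0.002 m and linear speed of clean_filter below 0.02 m/s); the robot touches nothing.
It fails at once if the clean filter is part-way into the slot while the lever is not shut (over 0.12 rad) (horizontal distance between clean_filter_flange and slot below 0.01 m and z of clean_filter_flange in the frame of slot between 0.012 and 0.055 m and value of joint airflow above 0.12 rad).
It fails at once if the used filter is moved more than 20 mm (distance of used_filter from where it was at the start of the episode above 0.02 m).
It fails at once if the jar, the dental model or the bur tray is moved more than 20 mm (distance of any of jar, model, bur_tray from where it was at the start of the episode above 0.02 m).
It also fails if it takes over 67 s, if anything falls off the work surface, if the arm or the gripper's body presses on something with over 40 N, if the wrist force passes 120 N, or if a joint passes its speed limit or range.

## Working session

There is one attempt and no reset: what is moved stays moved. The work goes in short steps, Python scripts to look and compute and a tool call to move; the robot and the scene stay as the last step left them, time stands still between calls to the robot, and variables do not carry over. Pictures are saved under pics/ and viewed, at most 10 in all, crops included, and the job is handed in when it is done.

Besides the shell and the picture viewer there is one more tool, called as name([rows], argument=value, ...), one row to a line, values as JSON. step_arm: Moves the arm, as the interface text tells. Its arguments: {"type":"object","properties":{"moves":{"type":"array"},"squeeze":{"type":"number"}},"required":["moves"]}

```bash
mkdir -p pics; python3 - <<'E'
from rig import telemetry, imaging, r
import cv2, numpy as np
s=telemetry.sense(); print(s['clock'],s['eef_pos'],s['tcp_rot'],s['opening'])
for c in ('scene','top'):
    im=imaging.grab_frame(c); cv2.imwrite(f'pics/{c}0.png',im[...,::-1])
    k=imaging.calibration(c); print(c,{a:(np.round(v,3).tolist()) for a,v in k.items()})
for n in ['slot','lever_knob','marker_tip','start_top','clean_filter_grip','clean_filter_flange','used_filter','extractor','rack','jar','model','bur_tray']:
    print(n,[(np.round(d['xy']).tolist(),round(d['conf'],2)) for d in imaging.mark_of('top',n)][:5])
E
```

```text
0.0 [ 145.29886042 -607.32566825  196.95126101] [-3.14016558e+00  7.05903206e-06  2.34837429e-01] 1.0009990600739174
scene {'fx': 433.146, 'fy': 433.146, 'cx': 313.221, 'cy': 202.567, 'cam_to_world': [[-0.014, -0.549, 0.836, 1441.476], [1.0, -0.023, 0.001, 25.686], [0.019, 0.836, 0.549, 759.697], [0.0, 0.0, 0.0, 1.0]]}
top {'fx': 382.32, 'fy': 382.32, 'cx': 327.355, 'cy': 194.57, 'cam_to_world': [[0.002, 0.999, -0.048, 383.265], [-1.0, 0.003, 0.023, 46.645], [0.023, 0.048, 0.999, 1038.444], [0.0, 0.0, 0.0, 1.0]]}
slot [([352.0, 126.0], 0.59)]
lever_knob [([432.0, 131.0], 0.77)]
marker_tip [([412.0, 140.0], 0.36)]
start_top [([382.0, 154.0], 0.46)]
clean_filter_grip [([188.0, 99.0], 0.61), ([207.0, 175.0], 0.6), ([210.0, 304.0], 0.56)]
clean_filter_flange [([194.0, 104.0], 0.9), ([211.0, 300.0], 0.85), ([209.0, 178.0], 0.66)]
used_filter [([242.0, 177.0], 0.62), ([254.0, 94.0], 0.41)]
extractor [([389.0, 130.0], 0.81)]
rack []
jar [([332.0, 219.0], 0.58), ([435.0, 132.0], 0.32)]
model [([371.0, 220.0], 0.79)]
bur_tray [([254.0, 94.0], 0.91)]
```

View pics/top0.png

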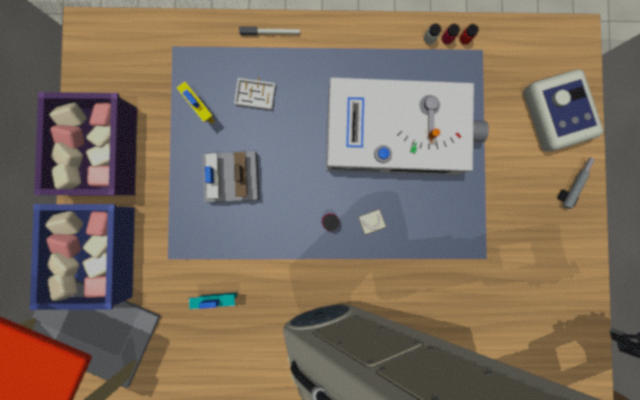

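View pics/scene0.png

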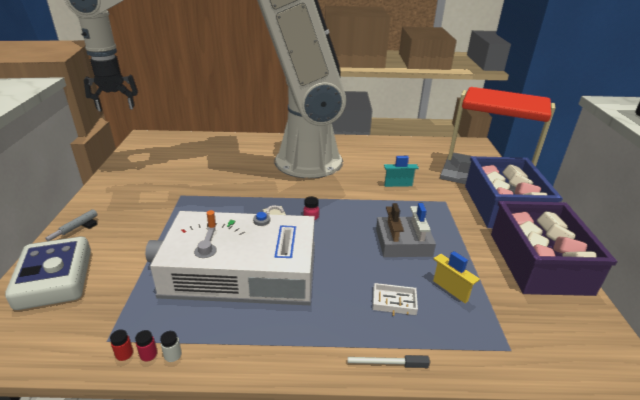

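The top view shows the extractor at about (400,124), with its slot at (355,122), button at (383,154), knob at (434,132), green marker at (414,149) and red mark at (459,135). The bur tray is at (254,94), the jar at (331,222) and the model at (372,221).

Three things could be taken for the clean filter: white with a blue tab in the rack (210,175), a yellow look-alike (195,102) and a turquoise look-alike (212,301). By the description it is the white one at (210,175). The brown one at (240,175) is the used filter.

```bash
cat > h.py <<'E'
import numpy as np, cv2
from rig import telemetry, imaging, r
from scipy.spatial.transform import Rotation as R
from scipy.optimize import least_squares
def ray(k,uv):
    T=np.array(k['cam_to_world']); d=np.array([(uv[0]-k['cx'])/k['fx'],-(uv[1]-k['cy'])/k['fy'],-1.])
    return T[:3,3],T[:3,:3]@d
def at_z(k,uv,z):
    o,d=ray(k,uv); return o+d*(z-o[2])/d[2]
def proj(k,p):
    T=np.array(k['cam_to_world']); c=T[:3,:3].T@(np.asarray(p,float)-T[:3,3])
    return np.array([k['cx']+k['fx']*c[0]/-c[2], k['cy']-k['fy']*c[1]/-c[2]])
def blobs(im,lo,hi,box,amin=8):
    x0,y0,x1,y1=box; h=cv2.cvtColor(im,cv2.COLOR_RGB2HSV)[y0:y1,x0:x1]
    m=cv2.inRange(h,lo,hi); n,_,st,ce=cv2.connectedComponentsWithStats(m)
    return [((ce[i]+[x0,y0]).round(1).tolist(),int(st[i,4]),(st[i,:4]+[x0,y0,0,0]).tolist()) for i in range(1,n) if st[i,4]>=amin]
E
python3 - <<'E'
from h import *
im=imaging.grab_frame('top'); k=imaging.calibration('top')
big=cv2.resize(im[70:225,170:490],None,fx=2.5,fy=2.5,interpolation=cv2.INTER_CUBIC); cv2.imwrite('pics/crop1.png',big[...,::-1])
B=(325,70,480,175)
z={'blue':100}
for n,lo,hi in [('blue',(100,120,60),(130,255,255)),('orange',(5,150,120),(18,255,255)),('green',(45,100,60),(85,255,255)),('red',(0,130,100),(4,255,255))]:
    for b in blobs(im,lo,hi,B): print(n,b,at_z(k,b[0],{'orange':150}.get(n,100)).round(1))
for b in blobs(im,(100,120,60),(130,255,255),(195,140,270,210)): print('tab',b,at_z(k,b[0],120).round(1))
E
```

```text
blue ([357.1, 99.0], 23, [348, 98, 16, 7]) [666.9 -48.6 100. ]
blue ([348.0, 112.5], 8, [348, 109, 1, 8]) [632.7 -25.9 100. ]
blue ([362.0, 129.5], 8, [362, 126, 1, 8]) [590.3 -60.7 100. ]
blue ([357.4, 145.9], 10, [353, 145, 9, 2]) [549.2 -49.2 100. ]
blue ([383.4, 152.9], 91, [379, 148, 10, 11]) [ 532.1 -113.7  100. ]
orange ([435.2, 132.2], 41, [432, 129, 7, 8]) [ 574.  -228.2  150. ]
green ([413.2, 149.0], 26, [411, 146, 5, 7]) [ 542.2 -188.1  100. ]
tab ([208.4, 174.5], 116, [205, 167, 8, 16]) [474.5 310.5 120. ]
```

View pics/crop1.png

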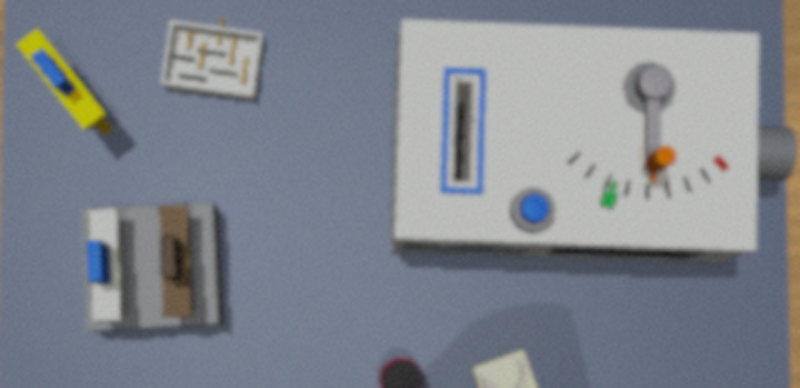

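The crop shows the white filter with the blue tab in the rack at full-frame pixel (209,175), so the choice is confirmed. I'll move the wrist camera over the extractor.

step_arm([
  [[0, 0, 0], [0.92, -0.6, -0.22], 0],
  [[0, 0, 0], [0.92, -0.6, -0.22], 0],
  [[0, 0, 0], [0.92, -0.6, -0.22], 0],
  [[0, 0, 0], [0.92, -0.6, -0.22], 0],
  [[0, 0, 0], [0.92, -0.6, -0.22], 0],
])

```text
clock: 1.25
eef_pos: [298.6, -446.0, 242.8]
tcp_rot: [3.141, -0.001, 0.236]
contact_force: [0.4, -0.5, 0.4]
opening: 0.501
grasp_force: 0.0
```

step_arm([
  [[0, 0, 0], [0.92, -0.6, -0.22], 0],
  [[0, 0, 0], [0.92, -0.6, -0.22], 0],
  [[0, 0, 0], [0.92, -0.6, -0.22], 0],
  [[0, 0, 0], [0.92, -0.6, -0.22], 0],
  [[0, 0, 0], [0.92, -0.6, -0.22], 0],
])

```text
clock: 1.75
eef_pos: [449.9, -286.3, 286.9]
tcp_rot: [3.141, -0.002, 0.237]
contact_force: [-0.9, -0.1, -0.2]
opening: 0.499
grasp_force: 0.0
```

step_arm([
  [[0, 0, 0.3], [0.92, -0.6, -0.22], 0],
  [[0, 0, 0.3], [0.92, -0.6, -0.22], 0],
  [[0, 0, 0.3], [0.92, -0.6, -0.22], 0],
  [[0, 0, 0.3], [0.92, -0.6, -0.22], 0],
  [[0, 0, 0.3], [0.92, -0.6, -0.22], 0],
  [[0, 0, 0.3], [0.92, -0.6, -0.22], 0],
])

```text
clock: 2.35
eef_pos: [601.0, -126.5, 330.2]
tcp_rot: [-3.141, -0.002, 0.003]
contact_force: [-0.1, -1.4, -0.2]
opening: 0.498
grasp_force: 0.0
```

```bash
python3 - <<'E'
from h import *
s=telemetry.sense(); print(s['clock'],s['eef_pos'].round(1),s['tcp_rot'].round(3),s['qpos'])
k=imaging.calibration('wrist'); im=imaging.grab_frame('wrist'); cv2.imwrite('pics/w1.png',im[...,::-1])
print({a:(np.round(v,3).tolist()) for a,v in k.items()})
for n in ['slot','lever_knob','marker_tip','start_top','extractor']:
    print(n,[(np.round(d['xy'],1).tolist(),round(d['conf'],2)) for d in imaging.mark_of('wrist',n)][:3])
E
```

```text
2.35 [ 601.  -126.5  330.2] [-3.141e+00 -2.000e-03  3.000e-03] [-2.10517899e-01  2.41106657e-01  1.49534155e+00  9.98161654e-04
  1.40356361e+00  1.35747629e+00]
{'fx': 277.804, 'fy': 277.804, 'cx': 318.645, 'cy': 197.005, 'cam_to_world': [[0.004, 0.957, 0.289, 675.83], [-1.0, 0.004, 0.001, -126.352], [-0.0, -0.289, 0.957, 505.874], [0.0, 0.0, 0.0, 1.0]]}
slot [([263.0, 159.4], 0.89), ([339.2, 152.6], 0.48)]
lever_knob [([396.7, 189.7], 0.83)]
marker_tip [([362.1, 192.5], 0.52)]
start_top [([306.8, 214.6], 0.82), ([364.3, 191.1], 0.36)]
extractor [([336.2, 152.3], 0.96), ([114.7, 220.4], 0.37), ([57.3, 233.8], 0.37)]
```

View pics/w1.png

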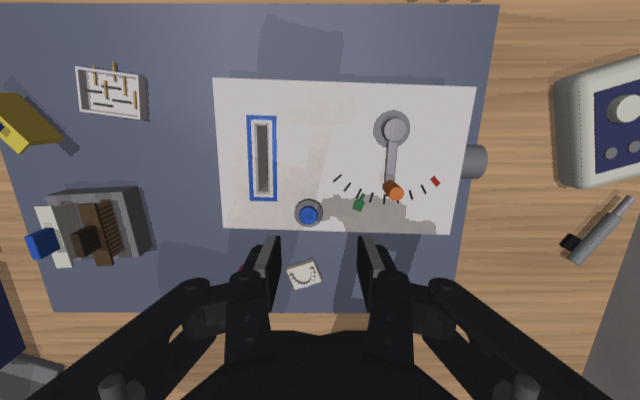

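The wrist view shows the slot frame at (262,158), button at (308,213), knob at (396,192), pivot at (392,127), green marker at (359,202) and red mark at (435,181). Next I'll fit the extractor's pose from these.

```bash
cat > fit.py <<'E'
from h import *
def fit(im,k):
    h=cv2.cvtColor(im,cv2.COLOR_RGB2HSV)
    # top-face corners: refine by-eye guesses through edge lines of the bright face
    g=cv2.GaussianBlur(im,(3,3),0)[...,0].astype(float)-0  # red channel: mat is bluish
    C=np.array([[214,80],[475,87],[449,235],[221,228]],float)
    lines=[]
    for a,b in zip(C,np.roll(C,-1,0)):
        d=(b-a)/np.linalg.norm(b-a); n=np.array([-d[1],d[0]]); pts=[]
        for t in np.linspace(.1,.9,40):
            p=a+t*(b-a); q=[p+n*s for s in np.arange(-6,6.01,.25)]
            v=cv2.remap(g.astype(np.float32),np.float32([[x[0] for x in q]]),np.float32([[x[1] for x in q]]),cv2.INTER_LINEAR)[0]
            gr=np.abs(np.gradient(v)); i=gr.argmax()
            if gr[i]>3: pts.append(q[i])
        vx,vy,x0,y0=cv2.fitLine(np.float32(pts),cv2.DIST_HUBER,0,.01,.01).ravel(); lines.append(np.cross([x0,y0,1],[x0+vx,y0+vy,1]))
    cs=[]
    for i in range(4):
        p=np.cross(lines[i-1],lines[i]); cs.append(p[:2]/p[2])
    W=np.array([at_z(k,c,100)[:2] for c in cs])
    ys,xs=np.nonzero(cv2.inRange(h[:225,240:285],(105,120,50),(125,255,255)))
    fr=np.array([at_z(k,(x+240,y),100)[:2] for x,y in zip(xs,ys) if y<205])
    rect=cv2.minAreaRect(np.float32(fr))
    return cs,W,rect,h
E
python3 - <<'E'
from fit import *
im=cv2.imread('pics/w1.png')[...,::-1].copy(); k=imaging.calibration('wrist')
cs,W,rect,h=fit(im,k)
print(np.round(cs,1).tolist(),W.round(1).tolist()); print([np.linalg.norm(W[i]-W[i-1]).round(1) for i in range(4)]); print('frame',rect)
M=np.array([[110,180],[110,-180],[-110,-180],[-110,180.]])
def res(p,w=W):
    c,s=np.cos(p[2]),np.sin(p[2]); return np.concatenate([(M@np.array([[c,s],[-s,c]])+p[:2]-W).ravel(), np.array([-115*s,115*c])+p[:2]-np.array(rect[0])])
f=least_squares(res,[610,-160,0]); p=f.x; print('ext',p.round(4),f.fun.round(1))
c,s=np.cos(p[2]),np.sin(p[2]); Rm=np.array([[c,-s],[s,c]]); E=lambda q:Rm@np.array(q)+p[:2]; inv=lambda w:Rm.T@(np.array(w)-p[:2])
pv=E([50,-70]); print('slot',E([0,115]),'pivot',pv,'btn',E([-78,45]))
print('proj btn top',proj(k,[*E([-78,45]),122]), 'pivot',proj(k,[*pv,110]))
for n,lo,hi,box,z in [('green',(40,80,30),(85,255,255),(345,190,375,220),100),('orange',(3,120,80),(20,255,255),(375,170,415,210),156),('btn',(100,150,60),(130,255,255),(285,195,330,230),122)]:
    x0,y0,x1,y1=box; ys,xs=np.nonzero(cv2.inRange(h[y0:y1,x0:x1],lo,hi)); w=np.array([at_z(k,(x+x0,y+y0),z)[:2] for x,y in zip(xs,ys)])
    e=(w-p[:2])@Rm-[50,-70] ; rr=np.hypot(*e.T); an=np.arctan2(e[:,1],e[:,0])%(2*np.pi)
    print(n,len(w),'cent',w.mean(0).round(1),'r',rr.min().round(1),rr.max().round(1),rr.mean().round(1),'q mean',(3.927-an.mean()).round(3),'q tip',(3.927-an[np.argsort(rr)[:6]].mean()).round(3), 'q range',(3.927-an.max()).round(3),(3.927-an.min()).round(3))
print('knob base mark', 'knob net', inv(at_z(k,(396.7,189.7),142)[:2])-[50,-70], 'tip net', inv(at_z(k,(362.1,192.5),100)[:2])-[50,-70])
big=cv2.resize(im[165:225,325:450],None,fx=6,fy=6,interpolation=cv2.INTER_CUBIC); cv2.imwrite('pics/dial.png',big[...,::-1])
E
```

```text
[[211.6, 76.8], [476.4, 86.1], [449.2, 234.8], [222.7, 227.7]] [[719.1, 13.6], [706.9, -344.9], [486.6, -337.8], [499.2, 21.1]]
[np.float64(220.0), np.float64(358.8), np.float64(220.4), np.float64(359.1)]
frame ((606.875244140625, -47.483909606933594), (40.81087112426758, 124.17601013183594), 88.06475830078125)
ext [ 6.029346e+02 -1.620760e+02 -3.420000e-02] [-0.1  0.4 -0.2 -0.8  0.3 -0.4 -0.   0.5 -0.   0.3]
slot [606.86530306 -47.14321427] pivot [ 650.51275333 -233.74412553] btn [ 526.5182666  -114.43625798]
proj btn top [307.87883308 216.39475551] pivot [393.28270865 129.28290711]
green 106 cent [ 539.1 -192. ] r 102.7 129.3 119.0 q mean 1.109 q tip 1.107 q range 1.054 1.164
orange 275 cent [ 575.6 -227.2] r 63.0 88.1 75.5 q mean 0.842 q tip 0.919 q range 0.663 1.033
btn 243 cent [ 529.  -114.6] r 157.4 183.5 170.3 q mean 1.527 q tip 1.532 q range 1.449 1.602
knob base mark knob net [-77.75106831  -5.05110826] tip net [-95.04117763  34.27435581]
```

View pics/dial.png

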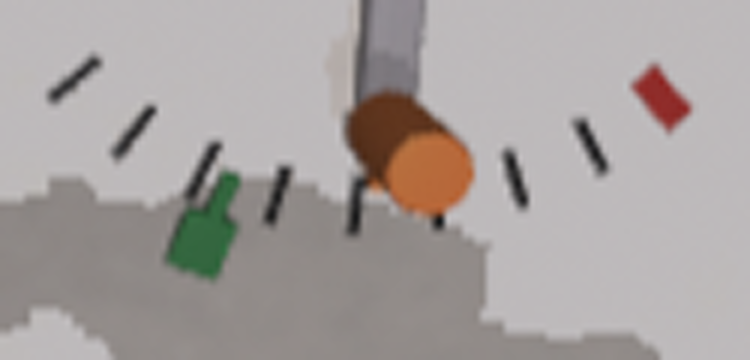

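The dial crop shows the bright top of the knob centred at full-frame pixel (396.7,193.8) and the green marker's tip at (363,194). The pose fit leaves residuals under 1 mm, and the marker is at q≈1.108. Next is the knob's current angle and the approach.

```bash
cat >> h.py <<'E'
P=np.array([602.93,-162.08]); YAW=-0.0342
def E(x,y):
    c,s=np.cos(YAW),np.sin(YAW); return np.array([c*x-s*y,s*x+c*y])+P
PV=E(50,-70)
def knob(q): a=3.927-q+YAW; return PV+80*np.array([np.cos(a),np.sin(a)]), a-np.pi
def d(x,y,z,yaw,base=None):
    s=telemetry.sense(); p,e=(s['eef_pos'],s['tcp_rot']) if base is None else base
    R0=R.from_euler('xyz',e); R1=R.from_euler('xyz',[np.pi,0,yaw])
    print('turn',((R0.inv()*R1).as_rotvec()/(np.pi/4)).round(4),'shift',(R0.inv().apply(np.array([x,y,z])-p)/200).round(4))
E
python3 - <<'E'
from h import *
k=imaging.calibration('wrist')
for uv,z in [((396.7,193.8),156)]:
    w=at_z(k,uv,z)[:2]-PV; print(np.hypot(*w),'q',(3.927+YAW-np.arctan2(w[1],w[0])%(2*np.pi)))
    q=3.927+YAW-np.arctan2(w[1],w[0])%(2*np.pi)
p,a=knob(q); print(p,a); d(*p,200,a); d(*p,123,a)
E
```

```text
79.58027068263368 q 0.7668300876918934
[ 570.51699111 -232.4989648 ] -0.015622741281686281
turn [0.0002 0.0006 0.0171] shift [-0.1342  0.5111  0.648 ]
turn [0.0002 0.0006 0.0171] shift [-0.1341  0.511   1.033 ]
```

step_arm([
  [[0, 0, 0.017], [-0.134, 0.511, 0.65], 0],
  [[0, 0, 0.017], [-0.134, 0.511, 0.65], 0],
  [[0, 0, 0.017], [-0.134, 0.511, 0.65], 0],
  [[0, 0, 0.017], [-0.134, 0.511, 0.65], 0],
  [[0, 0, 0.017], [-0.134, 0.511, 0.83], 0],
  [[0, 0, 0.017], [-0.134, 0.511, 0.95], 0],
  [[0, 0, 0.017], [-0.134, 0.511, 1.0], 0],
  [[0, 0, 0.017], [-0.134, 0.511, 1.0], 0],
])

```text
clock: 3.45
eef_pos: [571.0, -231.4, 129.1]
tcp_rot: [-3.141, 0.002, -0.015]
contact_force: [0.5, 0.0, 0.3]
opening: 0.496
grasp_force: 0.0
```

step_arm([
  [[0, 0, 0], [0, 0, 0.033], 0],
  [[0, 0, 0], [0, 0, 0.033], -0.7],
  [[0, 0, 0], [0, 0, 0.033], -0.7],
  [[0, 0, 0], [0, 0, 0.033], -0.7],
  [[0, 0, 0], [0, 0, 0.033], -0.7],
], squeeze=20)

```text
clock: 3.95
eef_pos: [571.9, -231.6, 123.7]
tcp_rot: [3.141, -0.001, -0.014]
contact_force: [-0.3, 0.4, -0.5]
opening: 0.15
grasp_force: 0.0
```

```bash
python3 - <<'E'
from h import *
s=telemetry.sense(); print(s['clock'],s['eef_pos'].round(1),s['tcp_rot'].round(3),s['opening'],s['grasp_force'])
w=s['eef_pos'][:2]-PV; print(np.hypot(*w), 3.927+YAW-np.arctan2(w[1],w[0])%(2*np.pi))
E
```

```text
3.95 [ 571.9 -231.6  123.7] [ 3.141e+00 -1.000e-03 -1.400e-02] 0.14964245127339085 0.0
78.59519561323815 0.7791575376560846
```

The opening reached 0.15 (about 13 mm) with no grip force, so the fingers may have missed the knob. I'll look.

```bash
python3 - <<'E'
from h import *
im=imaging.grab_frame('wrist'); k=imaging.calibration('wrist'); cv2.imwrite('pics/w2.png',im[...,::-1])
print(proj(k,[*E(50,-70),110]),proj(k,[*telemetry.sense()['eef_pos']]),proj(k,[*knob(.767)[0],156]))
E
```

```text
[320.43306861 106.96341353] [318.61040512 227.58058113] [320.33256639 252.17082057]
```

View pics/w2.png

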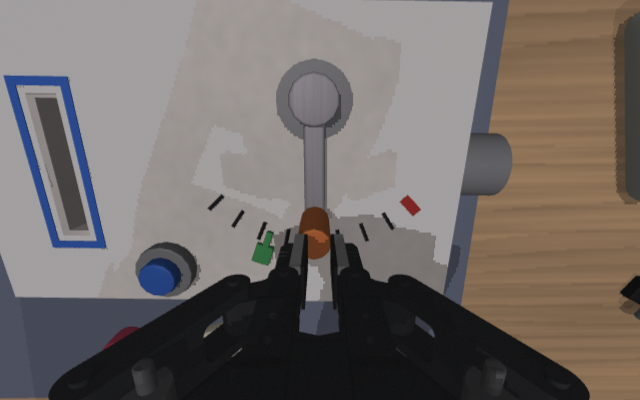

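The knob stands between the finger tips at (315,243), with a small gap each side, so the opening reading is not linear in mm. I'll close further.

step_arm([
  [[0, 0, 0], [0, 0, 0], -1],
  [[0, 0, 0], [0, 0, 0], -1],
  [[0, 0, 0], [0, 0, 0], -1],
], squeeze=20)

```text
clock: 4.3
eef_pos: [571.6, -231.5, 123.1]
tcp_rot: [3.142, -0.0, -0.014]
contact_force: [-0.1, 0.5, -0.4]
opening: 0.003
grasp_force: 0.0
```

```bash
python3 - <<'E'
from h import *
im=imaging.grab_frame('wrist'); k=imaging.calibration('wrist'); cv2.imwrite('pics/w3.png',cv2.resize(im[60:330,180:460],None,fx=2.1,fy=2.1)[...,::-1])
s=telemetry.sense()
print('tcp',proj(k,s['eef_pos']),'knob top/foot',proj(k,[*knob(.767)[0],156]),proj(k,[*knob(.767)[0],116]),np.array(k['cam_to_world']).round(3).tolist())
print(blobs(im,(3,120,80),(20,255,255),(200,150,440,330)))
E
```

```text
tcp [318.59308939 227.59035243] knob top/foot [320.38605871 252.1996998 ] [320.0431786 225.0611606] [[-0.013, 0.957, 0.291, 646.8], [-1.0, -0.013, -0.004, -232.494], [0.0, -0.291, 0.957, 298.606], [0.0, 0.0, 0.0, 1.0]]
[([308.8, 225.9], 444, [297, 207, 28, 37])]
```

View pics/w3.png

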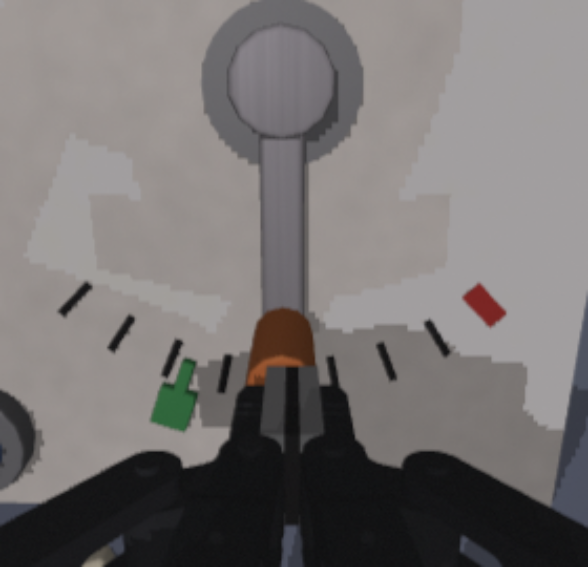

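In this crop the shut fingers, tip at full-frame (318,235), stand in front of the knob on its outer side. The knob is nearer the pivot than the fingers. I'll check against the fixed cameras in one composite.

```bash
python3 - <<'E'
from h import *
out=[]
s=telemetry.sense(); print(s['eef_pos'],s['tcp_rot'])
for c in('scene','top'):
    im=imaging.grab_frame(c); k=imaging.calibration(c)
    pts={'tcp':s['eef_pos'],'kt':[*knob(.767)[0],156],'kf':[*knob(.767)[0],116],'pv':[*PV,100],'gt':[*(PV+101/80*(knob(1.108)[0]-PV)),100],'slot':[*E(0,115),100],'btn':[*E(-78,45),122]}
    pts={n:proj(k,p) for n,p in pts.items()}; print(c,{n:p.round(1).tolist() for n,p in pts.items()})
    x0,y0,x1,y1=(140,190,340,300) if c=='scene' else (320,70,520,180)
    print(blobs(im,(3,120,80),(20,255,255),(x0,y0,x1,y1)),blobs(im,(45,100,60),(85,255,255),(x0,y0,x1,y1)))
    a=cv2.resize(im[y0:y1,x0:x1],None,fx=2.7,fy=2.7,interpolation=cv2.INTER_CUBIC); 
    for n,p in pts.items(): cv2.circle(a,tuple(int(v) for v in (p-[x0,y0])*2.7),2,(255,0,255),-1)
    out.append(a)
cv2.imwrite('pics/cmp.png',np.vstack(out)[...,::-1])
E
```

```text
[ 571.6280282  -231.4730588   123.08719676] [-3.14156697e+00 -5.08478354e-06 -1.41574147e-02]
scene {'tcp': [209.9, 222.2], 'kt': [208.0, 211.0], 'kf': [209.9, 224.2], 'pv': [202.9, 249.7], 'gt': [225.2, 226.2], 'slot': [283.2, 240.0], 'btn': [259.1, 213.3]}
[([210.8, 219.4], 105, [207, 211, 9, 17])] [([230.2, 222.5], 19, [227, 220, 7, 6])]
top {'tcp': [433.2, 135.5], 'kt': [437.8, 133.1], 'kf': [432.7, 136.5], 'pv': [431.0, 106.1], 'gt': [417.3, 143.6], 'slot': [356.5, 122.8], 'btn': [385.2, 153.8]}
[([508.6, 124.7], 170, [496, 119, 22, 14]), ([430.5, 137.1], 14, [429, 134, 5, 8])] [([413.2, 148.9], 22, [411, 146, 5, 6])]
```

View pics/cmp.png

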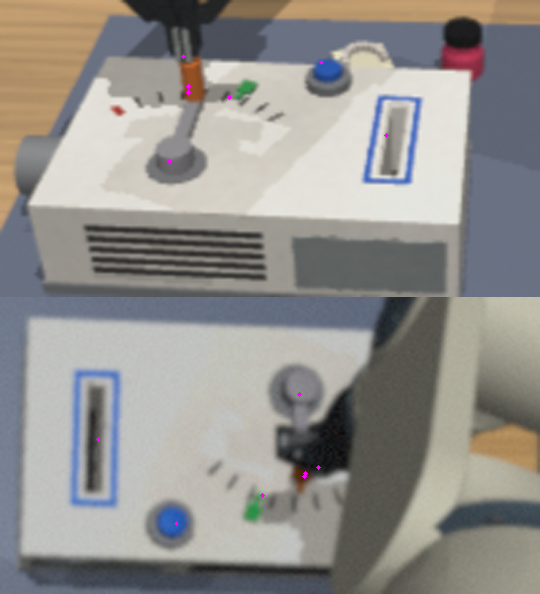

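The composite shows the fingers ending at the knob's top: scene pixel (207,212) is where z≈156 projects, and the knob is fully visible below and in front. So the real fingertips look about 33 mm higher than the reported TCP. I'll measure that by touching the knob's top gently.

step_arm([
  [[0, 0, 0], [0, 0, 0.01], -1],
  [[0, 0, 0], [0, 0, 0.01], -1],
])

```text
clock: 4.65
eef_pos: [571.8, -231.8, 122.3]
tcp_rot: [3.141, -0.001, -0.014]
contact_force: [-4.4, 0.2, 11.6]
opening: 0.003
grasp_force: 5.3
```

step_arm([
  [[0, 0, 0], [0, 0, 0.01], -1],
  [[0, 0, 0], [0, 0, 0.01], -1],
])

```text
clock: 4.85
eef_pos: [571.8, -232.2, 122.0]
tcp_rot: [3.14, -0.001, -0.014]
contact_force: [-9.7, 0.5, 24.8]
opening: -0.0
grasp_force: 12.6
```

step_arm([
  [[0, 0, 0], [0, 0, 0.01], -1],
  [[0, 0, 0], [0, 0, 0.01], -1],
])

```text
clock: 5.05
eef_pos: [571.8, -232.8, 121.7]
tcp_rot: [3.139, -0.001, -0.014]
contact_force: [-15.3, 0.8, 38.0]
opening: 0.004
grasp_force: 19.8
```

The fingers touched the knob's top (z=156) at a reported z of about 122.8, so the true fingertips stand about 33 mm behind the reported TCP. The top and scene cameras and the knob's place under the fingers all put the extractor about (+3.5,+4) mm from my wrist estimate. I'll back off, re-centre, open and go down around the knob.

step_arm([
  [[0, 0, 0], [0.01, 0, -0.06], -1],
  [[0, 0, 0], [0.02, -0.015, -0.08], 0],
  [[0, 0, 0], [0.02, -0.015, -0.08], 0],
  [[0, 0, 0], [0.02, -0.015, -0.08], 0],
  [[0, 0, 0], [0.02, -0.015, -0.08], 0],
  [[0, 0, 0], [0.02, -0.015, -0.08], 0],
])

```text
clock: 5.65
eef_pos: [575.3, -228.4, 132.3]
tcp_rot: [-3.141, 0.001, -0.014]
contact_force: [-0.4, 0.2, -0.3]
opening: 0.499
grasp_force: 0.0
```

step_arm([
  [[0, 0, 0], [0, 0, 0.06], 0],
  [[0, 0, 0], [0, 0, 0.12], 0],
  [[0, 0, 0], [0, 0, 0.16], 0],
  [[0, 0, 0], [0, 0, 0.16], 0],
])

```text
clock: 6.05
eef_pos: [574.4, -228.0, 98.9]
tcp_rot: [-3.14, 0.003, -0.014]
contact_force: [-0.7, -0.3, -0.4]
opening: 0.5
grasp_force: 0.0
```

step_arm([
  [[0, 0, 0], [0, 0, 0.025], 0],
  [[0, 0, 0], [0, 0, 0.025], -1],
  [[0, 0, 0], [0, 0, 0.025], -1],
  [[0, 0, 0], [0, 0, 0.025], -1],
  [[0, 0, 0], [0, 0, 0.025], -1],
  [[0, 0, 0], [0, 0, 0.025], -1],
], squeeze=25)

```text
clock: 6.65
eef_pos: [575.7, -228.6, 96.2]
tcp_rot: [3.142, -0.0, -0.014]
contact_force: [0.1, -1.0, -1.2]
opening: 0.218
grasp_force: 26.1
```

```bash
python3 - <<'E'
from h import *
im=imaging.grab_frame('wrist'); k=imaging.calibration('wrist'); cv2.imwrite('pics/w4.png',im[...,::-1])
s=telemetry.sense(); print(s['eef_pos'].round(1),s['opening'],s['grasp_force'],s['contact_force'].round(1))
print(blobs(im,(3,120,80),(20,255,255),(200,150,440,330)))
E
```

```text
[ 575.7 -228.6   96.2] 0.22332221220847412 26.083808541297913 [-0.2  0.4 -2.3]
[([312.4, 247.8], 81, [309, 237, 8, 20]), ([318.6, 276.5], 1026, [300, 260, 38, 34])]
```

The grip holds at opening 0.22, about 20 mm. Next I work out the arc to the shut stop.

```bash
sed -i 's/^P=.*; YAW/P=np.array([606.4,-158.1]); YAW/' h.py; cat >> h.py <<'E'
def arc(qs,pv=None,pos=None):
    s=telemetry.sense(); pv=PV if pv is None else pv; p=s['eef_pos'] if pos is None else pos; R0=R.from_euler('xyz',s['tcp_rot'])
    w=p[:2]-pv; a0=np.arctan2(w[1],w[0])%(2*np.pi); q0=3.927+YAW-a0; print('r',np.hypot(*w),'q0',q0)
    for q in qs:
        a=q0-q; c,sn=np.cos(a),np.sin(a); dp=np.array([c*w[0]-sn*w[1],sn*w[0]+c*w[1]])-w
        print(round(q,3),'turn z',round(-a/(np.pi/4),3),'shift',(R0.inv().apply([*dp,0])/200).round(3))
E
python3 - <<'E'
from h import *
arc([.65,.52,.39,.26,.13,.05,0])
E
```

```text
r 78.32786040892488 q0 0.7665724022700386
0.65 turn z -0.148 shift [0.003 0.046 0.   ]
0.52 turn z -0.314 shift [0.012 0.096 0.   ]
0.39 turn z -0.479 shift [0.027 0.144 0.   ]
0.26 turn z -0.645 shift [0.049 0.19  0.   ]
0.13 turn z -0.811 shift [0.076 0.233 0.   ]
0.05 turn z -0.912 shift [0.096 0.257 0.   ]
0 turn z -0.976 shift [0.109 0.272 0.   ]
```

step_arm([
  [[0, 0, -0.148], [0.003, 0.046, 0], -1],
  [[0, 0, -0.314], [0.012, 0.096, 0], -1],
  [[0, 0, -0.479], [0.027, 0.144, 0], -1],
  [[0, 0, -0.645], [0.049, 0.19, 0], -1],
  [[0, 0, -0.811], [0.076, 0.233, 0], -1],
  [[0, 0, -0.912], [0.096, 0.257, 0], -1],
  [[0, 0, -0.976], [0.109, 0.272, 0], -1],
  [[0, 0, -0.976], [0.109, 0.272, 0], -1],
])

```text
clock: 7.5
eef_pos: [596.9, -283.0, 96.2]
tcp_rot: [-3.141, -0.001, 0.753]
contact_force: [1.3, 1.5, -0.5]
opening: 0.218
grasp_force: 26.3
```

```bash
python3 - <<'E'
from h import *
s=telemetry.sense(); f=s['contact_force']; y=s['tcp_rot'][2]; print(s['eef_pos'].round(1),y,s['opening'],s['grasp_force'],f.round(1),'along tool y',f[0]*np.sin(y)-f[1]*np.cos(y),'x',f[0]*np.cos(y)+f[1]*np.sin(y))
arc([0,-.03,-.06])
E
```

```text
[ 596.9 -283.    96.2] 0.7531838962704409 0.217834446960641 26.291825473308563 [ 1.3  1.5 -0.5] along tool y -0.2112664875486513 x 1.977040803456832
r 78.05804541013451 q0 0.0003993423429022869
0 turn z -0.001 shift [-0.  0. -0.]
-0.03 turn z -0.039 shift [ 0.     0.012 -0.   ]
-0.06 turn z -0.077 shift [ 0.001  0.024 -0.   ]
```

step_arm([
  [[0, 0, -0.039], [0, 0.012, 0], -1],
  [[0, 0, -0.039], [0, 0.012, 0], -1],
])

```text
clock: 7.7
eef_pos: [597.0, -283.0, 96.0]
tcp_rot: [-3.137, -0.0, 0.782]
contact_force: [-5.0, 7.3, 5.1]
opening: 0.219
grasp_force: 26.9
```

step_arm([
  [[0, 0, -0.039], [0, 0.012, 0], -1],
  [[0, 0, -0.039], [0, 0.012, 0], -1],
  [[0, 0, -0.039], [0, 0.012, 0], -1],
])

```text
clock: 8.0
eef_pos: [597.1, -282.7, 95.9]
tcp_rot: [-3.133, -0.0, 0.812]
contact_force: [-9.2, 15.6, 9.8]
opening: 0.225
grasp_force: 27.7
```

The force rises at the stop with the TCP at (597,-283), which matches the q=0 prediction, so the lever is shut. I'll release and rise.

step_arm([
  [[0, 0, 0], [0, 0, 0], 0.2],
  [[0, 0, 0], [0, 0, 0], 0.2],
  [[0, 0, 0], [0, 0, 0], 0.2],
  [[0, 0, 0], [0, 0, -0.2], 0.2],
  [[0, 0, 0], [0, 0, -0.45], 0.2],
  [[0, 0, 0], [0, 0, -0.6], 0.2],
  [[0, 0, 0], [0, 0, -0.6], 0.2],
])

```text
clock: 8.7
eef_pos: [602.9, -288.4, 221.9]
tcp_rot: [3.133, -0.003, 0.813]
contact_force: [0.5, -0.2, 1.2]
opening: 0.601
grasp_force: 0.0
```

```bash
python3 - <<'E'
from h import *
im=imaging.grab_frame('wrist'); k=imaging.calibration('wrist'); cv2.imwrite('pics/w5.png',im[...,::-1])
s=telemetry.sense(); print(s['eef_pos'].round(1),s['tcp_rot'].round(3),s['contact_force'].round(1))
T=imaging.grab_frame('top'); kt=imaging.calibration('top'); cv2.imwrite('pics/t5.png',T[...,::-1])
print(blobs(im,(3,120,80),(20,255,255),(100,50,540,380)),proj(k,[*knob(0)[0],156]))
print(blobs(T,(3,120,80),(20,255,255),(325,70,480,175)),proj(kt,[*knob(0)[0],140]))
h=cv2.cvtColor(T,cv2.COLOR_RGB2HSV)
# filters seen from top: tab (blue) and white panel
for n,lo,hi,z in [('tab',(100,120,60),(130,255,255),115),('flange',(0,0,175),(180,50,255),86),('brown',(5,60,30),(20,200,160),100)]:
    m=cv2.inRange(h[140:210,195:270],lo,hi); ys,xs=np.nonzero(m); w=np.array([at_z(kt,(x+195,y+140),z)[:2] for x,y in zip(xs,ys)]); print(n,len(w),cv2.minAreaRect(np.float32(w)),w.mean(0))
d(474,310,250,-0.03)
E
```

```text
[ 601.6 -287.8  219. ] [ 3.136e+00 -1.000e-03  8.130e-01] [ 0.2 -0.4 -0.2]
[([309.5, 195.3], 488, [299, 181, 21, 30])] [309.84850418 201.45497028]
[([456.7, 125.0], 82, [451, 120, 12, 14])] [457.1363889  124.33747018]
tab 116 ((475.01312255859375, 311.69683837890625), (36.43092727661133, 16.744394302368164), 0.9818695783615112) [475.05083068 311.88911936]
flange 255 ((475.5672607421875, 312.8727111816406), (108.06916809082031, 25.212936401367188), 2.4329259395599365) [475.55185955 313.67798329]
brown 442 ((478.1406555175781, 238.39633178710938), (104.76586151123047, 26.36390495300293), 3.536252737045288) [477.63095324 238.7305002 ]
turn [ 0.0021 -0.0016  1.0736] shift [ 1.7349 -2.5107 -0.1698]
```

The top camera sees the shut knob at (456.7,125.0) and the model predicts (457.1,124.3), so the extractor pose holds. The filter's tab is near (475,312) with a yaw of about +0.04. Moving over the rack.

step_arm([
  [[0, 0, 0], [0.58, -0.84, -0.06], 0.2],
  [[0, 0, 0], [0.58, -0.84, -0.06], 0.2],
  [[0, 0, 0], [0.58, -0.84, -0.06], 0.2],
  [[0, 0, 0], [0.58, -0.84, -0.06], 0.2],
  [[0, 0, 0], [0.58, -0.84, -0.06], 0.2],
])

```text
clock: 9.3
eef_pos: [555.4, -82.5, 226.7]
tcp_rot: [-3.138, 0.001, 0.817]
contact_force: [0.6, -0.5, -0.4]
opening: 0.599
grasp_force: 0.0
```

step_arm([
  [[0, 0, 0], [0.58, -0.84, 0], 0.2],
  [[0, 0, 0], [0.58, -0.84, 0], 0.2],
  [[0, 0, 0], [0.58, -0.84, 0], 0.2],
  [[0, 0, 0], [0.58, -0.84, 0], 0.2],
  [[0, 0, 0], [0.58, -0.84, 0], 0.2],
])

```text
clock: 9.8
eef_pos: [513.5, 116.6, 226.7]
tcp_rot: [-3.139, 0.001, 0.817]
contact_force: [-0.5, -0.2, 0.4]
opening: 0.601
grasp_force: 0.0
```

step_arm([
  [[0, 0, 1], [0.575, -0.83, 0.2], 0.2],
  [[0, 0, 1], [0.575, -0.83, 0.2], 0.2],
  [[0, 0, 1], [0.575, -0.83, 0.2], 0.2],
  [[0, 0, 1], [0.575, -0.83, 0.2], 0.2],
  [[0, 0, 1], [0.575, -0.83, 0.2], 0.2],
  [[0, 0, 1], [0.575, -0.83, 0.2], 0.2],
  [[0, 0, 1], [0.575, -0.83, 0.2], 0.2],
])

```text
clock: 10.5
eef_pos: [473.2, 309.9, 186.4]
tcp_rot: [3.14, 0.002, 0.028]
contact_force: [0.6, -1.0, 0.2]
opening: 0.599
grasp_force: 0.0
```

```bash
python3 - <<'E'
from h import *
s=telemetry.sense(); print(s['clock'],s['eef_pos'].round(1),s['tcp_rot'].round(3),s['qpos'].round(2))
im=imaging.grab_frame('wrist'); k=imaging.calibration('wrist'); cv2.imwrite('pics/w6.png',im[...,::-1])
for n in ['clean_filter_grip','clean_filter_flange','used_filter','rack']:
    print(n,[(np.round(q['xy'],1).tolist(),round(q['conf'],2)) for q in imaging.mark_of('wrist',n)][:4])
print('tab pred',proj(k,[475,312,122]),proj(k,[475,312,109]),'tip',proj(k,s['eef_pos']+[0,0,33]),'flange corners',[proj(k,[475+a,312+b,86]).round() .tolist()for a in(-56,56) for b in (-14,14)])
print(blobs(im,(100,120,40),(130,255,255),(0,0,640,400),60))
E
```

```text
10.5 [473.2 309.9 186.4] [3.14e+00 2.00e-03 2.80e-02] [ 0.58  0.27  1.77 -0.    1.1   2.12]
clean_filter_grip [([312.6, 189.2], 0.9)]
clean_filter_flange [([317.3, 182.6], 0.89)]
used_filter [([369.4, 170.8], 0.85)]
rack [([345.6, 171.7], 0.63)]
tab pred [315.73151359 197.45040905] [315.84799127 193.42920438] tip [317.93878896 250.70697044] flange corners [[327.0, 237.0], [302.0, 237.0], [332.0, 132.0], [303.0, 131.0]]
[([315.2, 190.6], 680, [308, 167, 15, 48])]
```

View pics/w6.png

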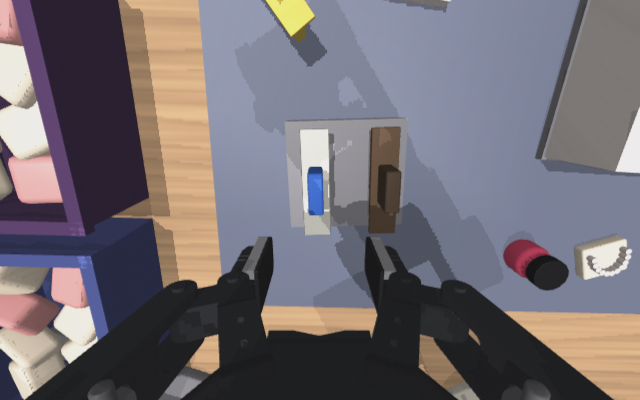

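The view shows the white filter's flange at columns 302–328, rows 129–234, with its blue tab at (315,191). The used brown filter is at (385,180). Next I refine the yaw and position.

```bash
python3 - <<'E'
from h import *
im=cv2.imread('pics/w6.png')[...,::-1].copy(); k=imaging.calibration('wrist'); h=cv2.cvtColor(im,cv2.COLOR_RGB2HSV)
s=telemetry.sense()
m=cv2.inRange(h[120:245,296:335],(0,0,110),(180,60,255)); m[50:100,:]=m[50:100,:]
def edges(col0,col1,rows,ch=None):
    g=cv2.GaussianBlur(im,(3,3),0).astype(float).sum(2); pts=[]
    for r in rows:
        gr=np.gradient(g[r,col0:col1]); pts.append((col0+np.abs(gr).argmax(),r))
    return pts
for z,name,c in [(86,'left',(297,308)),(86,'right',(323,336))]:
    W=np.array([at_z(k,p,z)[:2] for p in edges(*c,range(136,228,2))])
    vx,vy,x0,y0=cv2.fitLine(np.float32(W),cv2.DIST_HUBER,0,.01,.01).ravel(); print(name,'yaw',np.arctan2(vy*np.sign(vx),abs(vx)),'y at x=475',y0+(475-x0)*vy/vx, W[0],W[-1])
g=cv2.GaussianBlur(im,(3,3),0).astype(float).sum(2)
for r0,r1 in[(120,136),(227,243)]:
    rr=[r0+np.abs(np.gradient(g[r0:r1,c])).argmax() for c in range(306,325,2)]; print(rr, at_z(k,(315,np.median(rr)),86))
ys,xs=np.nonzero(cv2.inRange(h[150:225,300:330],(100,120,40),(130,255,255))); print('tab',cv2.minAreaRect(np.float32([at_z(k,(x+300,y+150),118)[:2] for x,y in zip(xs,ys)])))
d(475,312,90,0.04)
E
```

```text
left yaw 0.061637565 y at x=475 325.63553 [526.57696388 329.16404696] [431.65580002 322.8209744 ]
right yaw 0.05646505 y at x=475 298.73727 [527.38613901 301.7757368 ] [432.41710182 296.95738103]
[np.int64(129), np.int64(129), np.int64(129), np.int64(129), np.int64(129), np.int64(129), np.int64(129), np.int64(129), np.int64(129), np.int64(129)] [533.67202031 314.6634931   86.        ]
[np.int64(235), np.int64(235), np.int64(234), np.int64(234), np.int64(234), np.int64(234), np.int64(234), np.int64(234), np.int64(234), np.int64(234)] [422.58112606 311.80281578  86.        ]
tab ((480.02557373046875, 312.91064453125), (44.792396545410156, 12.886747360229492), 1.894968867301941)
turn [ 0.0004  0.0002 -0.0144] shift [ 0.0061 -0.0128  0.4896]
```

step_arm([
  [[0, 0, -0.038], [0.02, -0.018, 0.1], 0.1],
  [[0, 0, -0.038], [0.02, -0.018, 0.3], 0.1],
  [[0, 0, -0.038], [0.02, -0.018, 0.45], 0.1],
  [[0, 0, -0.038], [0.02, -0.018, 0.55], 0.1],
  [[0, 0, -0.038], [0.02, -0.018, 0.6], 0.1],
  [[0, 0, -0.038], [0.02, -0.018, 0.63], 0.1],
  [[0, 0, -0.038], [0.02, -0.018, 0.64], 0.1],
  [[0, 0, -0.038], [0.02, -0.018, 0.64], 0.1],
])

```text
clock: 11.55
eef_pos: [478.0, 314.3, 60.8]
tcp_rot: [-3.141, -0.001, 0.058]
contact_force: [0.3, 0.2, 0.4]
opening: 0.549
grasp_force: 0.0
```

step_arm([
  [[0, 0, 0], [0, 0, 0], -1],
  [[0, 0, 0], [0, 0, 0], -1],
  [[0, 0, 0], [0, 0, 0], -1],
  [[0, 0, 0], [0, 0, 0], -1],
  [[0, 0, 0], [0, 0, 0], -1],
  [[0, 0, 0], [0, 0, 0], -1],
], squeeze=60)

```text
clock: 12.15
eef_pos: [478.0, 314.3, 60.9]
tcp_rot: [-3.141, -0.001, 0.058]
contact_force: [-0.3, -2.0, 6.3]
opening: 0.153
grasp_force: 59.4
```

step_arm([
  [[0, 0, 0], [0, 0, -0.05], -1],
  [[0, 0, 0], [0, 0, -0.15], -1],
  [[0, 0, 0], [0, 0, -0.3], -1],
  [[0, 0, 0], [0, 0, -0.5], -1],
  [[0, 0, 0], [0, 0, -0.65], -1],
  [[0, 0, 0], [0, 0, -0.65], -1],
  [[0, 0, 0], [0, 0, -0.65], -1],
])

```text
clock: 12.85
eef_pos: [477.4, 314.1, 190.7]
tcp_rot: [-3.141, -0.001, 0.058]
contact_force: [-0.8, 0.7, -2.8]
opening: 0.156
grasp_force: 58.7
```

```bash
python3 - <<'E'
from h import *
s=telemetry.sense(); print(s['clock'],s['eef_pos'].round(1),s['tcp_rot'].round(3),s['opening'],s['grasp_force'],s['contact_force'].round(1))
im=imaging.grab_frame('wrist'); k=imaging.calibration('wrist'); cv2.imwrite('pics/w7.png',im[...,::-1])
p=s['eef_pos']; zf=p[2]-60.9+86; print('flange z',zf)
R0=R.from_euler('z',s['tcp_rot'][2]); print([proj(k,[*(p+R0.apply([a,b,0]))[:2],zf]).round(1).tolist() for a in(-56,56) for b in(-14,14)])
sl=E(0,115); print('slot',sl); d(*sl,192,YAW)
E
```

```text
12.85 [477.4 314.1 190.7] [-3.141e+00 -1.000e-03  5.800e-02] 0.1555470510099438 58.69138777256012 [-0.8  0.7 -2.8]
flange z 215.81832892062485
[[339.3, 322.2], [296.3, 322.2], [344.1, 148.9], [291.6, 148.9]]
slot [610.33223335 -43.16724774]
turn [0.0006 0.0011 0.1174] shift [ 0.5632  1.8197 -0.012 ]
```

step_arm([
  [[0, 0, 0], [0.1, 0.35, 0], -1],
  [[0, 0, 0], [0.2, 0.65, 0], -1],
  [[0, 0, 0], [0.28, 0.91, 0], -1],
  [[0, 0, 0], [0.28, 0.91, 0], -1],
  [[0, 0, 0], [0.28, 0.91, 0], -1],
])

```text
clock: 13.4
eef_pos: [544.1, 131.1, 188.3]
tcp_rot: [3.14, 0.003, 0.054]
contact_force: [0.1, 0.7, -2.2]
opening: 0.155
grasp_force: 59.2
```

step_arm([
  [[0, 0, 0.117], [0.1, 0.3, 0], -1],
  [[0, 0, 0.117], [0.2, 0.6, 0], -1],
  [[0, 0, 0.117], [0.25, 0.8, 0], -1],
  [[0, 0, 0.117], [0.283, 0.91, 0], -1],
  [[0, 0, 0.117], [0.283, 0.91, 0], -1],
  [[0, 0, 0.117], [0.283, 0.91, 0], -1],
])

```text
clock: 14.0
eef_pos: [609.9, -43.1, 188.3]
tcp_rot: [-3.141, 0.003, -0.036]
contact_force: [0.2, 0.8, -2.0]
opening: 0.152
grasp_force: 59.6
```

```bash
python3 - <<'E'
from h import *
s=telemetry.sense(); print(s['clock'],s['eef_pos'].round(1),s['tcp_rot'].round(3),s['opening'],s['grasp_force'],s['contact_force'].round(1))
im=imaging.grab_frame('wrist'); k=imaging.calibration('wrist'); cv2.imwrite('pics/w8.png',im[...,::-1])
p=s['eef_pos']; zf=p[2]-60.9+86; print('flange z',zf)
R0=R.from_euler('z',s['tcp_rot'][2])
f=[proj(k,[*(p+R0.apply([a,b,0]))[:2],zf]) for a,b in((-56,-14),(56,-14),(56,14),(-56,14))]
fb=[proj(k,[*E(a,115+b),100]) for a,b in((-62,-20.4),(62,-20.4),(62,20.4),(-62,20.4))]
print(np.round(f,1).tolist(),np.round(fb,1).tolist())
a=im.copy()
for q in f: cv2.circle(a,tuple(int(round(v)) for v in q),2,(255,0,255),-1)
for q in fb: cv2.circle(a,tuple(int(round(v)) for v in q),2,(0,255,0),-1)
cv2.imwrite('pics/w8m.png',cv2.resize(a[80:360,180:460],None,fx=2.1,fy=2.1,interpolation=cv2.INTER_CUBIC)[...,::-1])
E
```

```text
14.0 [609.9 -43.1 188.3] [-3.141e+00  3.000e-03 -3.600e-02] 0.1518648408673311 59.621856808662415 [ 0.2  0.8 -2. ]
flange z 213.38725435763433
[[341.1, 321.3], [346.5, 149.8], [294.5, 149.6], [298.4, 321.2]] [[338.9, 248.0], [341.9, 126.7], [297.7, 126.6], [300.2, 248.0]]
```

View pics/w8m.png

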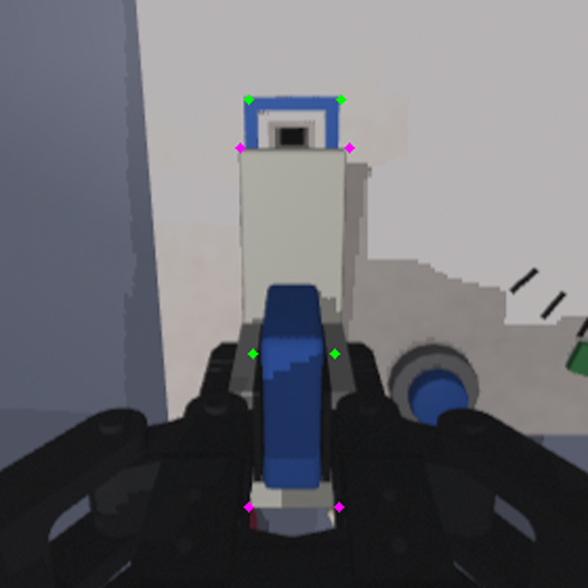

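The crop shows the flange's front edge at row 150, columns 295–345, and the slot's blue frame top at row 126, columns 296–341. Both match the prediction within 2 px. The slot lies about 1 mm further in +x and +y, so I'll correct for that and go down, watching the force.

step_arm([
  [[0, 0, 0], [0.005, -0.006, 0.06], -1],
  [[0, 0, 0], [0.005, -0.006, 0.14], -1],
  [[0, 0, 0], [0.005, -0.006, 0.16], -1],
  [[0, 0, 0], [0.005, -0.006, 0.16], -1],
])

```text
clock: 14.45
eef_pos: [611.0, -40.5, 156.8]
tcp_rot: [-3.141, 0.002, -0.032]
contact_force: [0.2, 0.6, -0.4]
opening: 0.154
grasp_force: 59.6
```

step_arm([
  [[0, 0, 0], [0, 0, 0.02], -1],
  [[0, 0, 0], [0, 0, 0.04], -1],
  [[0, 0, 0], [0, 0, 0.05], -1],
  [[0, 0, 0], [0, 0, 0.05], -1],
])

```text
clock: 14.85
eef_pos: [611.9, -41.7, 147.9]
tcp_rot: [-3.142, 0.0, -0.034]
contact_force: [0.3, -0.6, -2.0]
opening: 0.149
grasp_force: 59.6
```

step_arm([
  [[0, 0, 0], [0, 0, 0.015], -1],
  [[0, 0, 0], [0, 0, 0.03], -1],
  [[0, 0, 0], [0, 0, 0.04], -1],
  [[0, 0, 0], [0, 0, 0.04], -1],
])

```text
clock: 15.25
eef_pos: [611.7, -41.7, 139.7]
tcp_rot: [-3.142, 0.001, -0.034]
contact_force: [-0.7, 0.6, -1.5]
opening: 0.154
grasp_force: 59.6
```

step_arm([
  [[0, 0, 0], [0, 0, 0.02], -1],
  [[0, 0, 0], [0, 0, 0.04], -1],
  [[0, 0, 0], [0, 0, 0.05], -1],
  [[0, 0, 0], [0, 0, 0.05], -1],
])

```text
clock: 15.65
eef_pos: [611.7, -41.6, 129.6]
tcp_rot: [-3.142, 0.001, -0.034]
contact_force: [0.2, 0.1, -2.1]
opening: 0.153
grasp_force: 59.6
```

step_arm([
  [[0, 0, 0], [0, 0, 0.04], -1],
  [[0, 0, 0], [0, 0, 0.08], -1],
  [[0, 0, 0], [0, 0, 0.12], -1],
  [[0, 0, 0], [0, 0, 0.16], -1],
  [[0, 0, 0], [0, 0, 0.2], -1],
  [[0, 0, 0], [0, 0, 0.22], -1],
  [[0, 0, 0], [0, 0, 0.22], -1],
])

```text
clock: 16.35
eef_pos: [611.5, -41.6, 85.2]
tcp_rot: [-3.142, 0.001, -0.034]
contact_force: [-0.4, -0.6, -1.3]
opening: 0.144
grasp_force: 59.6
```

step_arm([
  [[0, 0, 0], [0, 0, 0.01], -1],
  [[0, 0, 0], [0, 0, 0.015], -1],
  [[0, 0, 0], [0, 0, 0.015], -1],
])

```text
clock: 16.65
eef_pos: [612.1, -41.7, 83.2]
tcp_rot: [3.142, -0.0, -0.034]
contact_force: [-0.7, 0.4, -2.2]
opening: 0.154
grasp_force: 59.6
```

step_arm([
  [[0, 0, 0], [0, 0, 0.005], -1],
  [[0, 0, 0], [0, 0, 0.01], -1],
  [[0, 0, 0], [0, 0, 0.01], -1],
])

```text
clock: 16.95
eef_pos: [612.0, -41.7, 81.1]
tcp_rot: [3.142, -0.0, -0.034]
contact_force: [0.3, -0.7, -1.0]
opening: 0.155
grasp_force: 59.8
```

step_arm([
  [[0, 0, 0], [0, 0, 0.005], -1],
  [[0, 0, 0], [0, 0, 0.01], -1],
  [[0, 0, 0], [0, 0, 0.01], -1],
])

```text
clock: 17.25
eef_pos: [612.1, -41.7, 80.9]
tcp_rot: [3.142, -0.0, -0.034]
contact_force: [-7.1, -0.7, 16.2]
opening: 0.152
grasp_force: 62.1
```

The force rose at 81 mm, where the flange was due to seat, so the filter is home. I'll release and go up.

step_arm([
  [[0, 0, 0], [0, 0, -0.008], 0.1],
  [[0, 0, 0], [0, 0, -0.008], 0.1],
  [[0, 0, 0], [0, 0, -0.008], 0.1],
  [[0, 0, 0], [0, 0, -0.15], 0.1],
  [[0, 0, 0], [0, 0, -0.35], 0.1],
  [[0, 0, 0], [0, 0, -0.5], 0.1],
  [[0, 0, 0], [0, 0, -0.5], 0.1],
])

```text
clock: 17.95
eef_pos: [614.8, -41.8, 183.5]
tcp_rot: [3.141, -0.007, -0.034]
contact_force: [0.2, 0.6, -0.8]
opening: 0.549
grasp_force: 0.0
```

```bash
sed -i 's/^P=.*; YAW/P=np.array([607.7,-156.8]); YAW/' h.py; python3 - <<'E'
from h import *
s=telemetry.sense(); print(s['clock'],s['eef_pos'].round(1),s['tcp_rot'].round(3),s['contact_force'].round(1))
im=imaging.grab_frame('wrist'); k=imaging.calibration('wrist'); cv2.imwrite('pics/w9.png',im[...,::-1])
print('flange obs',blobs(im,(100,120,40),(130,255,255),(200,50,420,360),40))
for T,z in[((56,14),106),((56,-14),106),((-56,14),106),((-56,-14),106)]: print(proj(k,[*E(T[0],115+T[1]),z]).round(1))
print([proj(k,[*E(a,115+b),142]).round(1).tolist() for a in(-20,20) for b in (-7,7)])
p,a=knob(0); print(p,a); d(*p,140,a); d(*p,97,a)
E
```

```text
17.95 [614.8 -41.8 183.5] [ 3.141 -0.007 -0.034] [ 0.2  0.6 -0.8]
flange obs [([320.7, 189.1], 1594, [298, 133, 45, 124]), ([318.7, 206.3], 820, [311, 180, 16, 53])]
[303.1 137.7]
[334.7 137.8]
[304.7 251.7]
[332.7 251.7]
[[327.1, 233.4], [310.5, 233.4], [327.6, 187.4], [310.1, 187.4]]
[ 596.80799957 -283.07046646] 0.7512073464102071
turn [ 0.0022 -0.0048 -0.9996] shift [-0.0432  1.2085  0.2055]
turn [ 0.0022 -0.0048 -0.9996] shift [-0.044   1.2085  0.4205]
```

step_arm([
  [[0, 0, 0], [-0.02, 0.25, 0], 0.1],
  [[0, 0, 0], [-0.02, 0.5, 0], 0.1],
  [[0, 0, 0], [-0.02, 0.6, 0], 0.1],
  [[0, 0, 0], [-0.02, 0.6, 0], 0.1],
])

```text
clock: 18.4
eef_pos: [602.8, -164.1, 177.3]
tcp_rot: [3.141, 0.002, -0.037]
contact_force: [0.3, 0.2, -0.5]
opening: 0.552
grasp_force: 0.0
```

step_arm([
  [[0, 0, -1], [-0.02, 0.25, 0], 0.1],
  [[0, 0, -1], [-0.02, 0.5, 0.05], 0.1],
  [[0, 0, -1], [-0.02, 0.61, 0.1], 0.1],
  [[0, 0, -1], [-0.02, 0.61, 0.18], 0.1],
  [[0, 0, -1], [-0.02, 0.61, 0.18], 0.1],
  [[0, 0, -1], [-0.02, 0.61, 0.18], 0.1],
  [[0, 0, -1], [-0.02, 0.61, 0.18], 0.1],
])

```text
clock: 19.1
eef_pos: [595.3, -282.0, 141.5]
tcp_rot: [-3.139, 0.001, 0.752]
contact_force: [0.9, -0.4, -1.1]
opening: 0.549
grasp_force: 0.0
```

```bash
python3 - <<'E'
from h import *
s=telemetry.sense(); print(s['clock'],s['eef_pos'].round(1),s['tcp_rot'].round(3))
p,a=knob(0); d(*p,97,a)
E
```

```text
19.1 [ 595.3 -282.   141.5] [-3.139e+00  1.000e-03  7.520e-01]
turn [-0.003   0.0007  0.0016] shift [0.0016 0.0096 0.2226]
```

step_arm([
  [[0, 0, 0], [0.002, 0.007, 0.08], 0.1],
  [[0, 0, 0], [0.002, 0.007, 0.18], 0.1],
  [[0, 0, 0], [0.002, 0.007, 0.22], 0.1],
  [[0, 0, 0], [0.002, 0.007, 0.22], -1],
  [[0, 0, 0], [0.002, 0.007, 0.22], -1],
  [[0, 0, 0], [0.002, 0.007, 0.22], -1],
  [[0, 0, 0], [0.002, 0.007, 0.22], -1],
  [[0, 0, 0], [0.002, 0.007, 0.22], -1],
], squeeze=25)

```text
clock: 19.9
eef_pos: [596.6, -283.4, 99.0]
tcp_rot: [-3.14, -0.0, 0.751]
contact_force: [-1.9, 5.3, -4.0]
opening: 0.227
grasp_force: 25.3
```

```bash
python3 - <<'E'
from h import *
s=telemetry.sense(); print(s['clock'],s['eef_pos'].round(1),s['tcp_rot'].round(3),s['opening'],s['contact_force'].round(1))
arc([.06,.2,.34,.48,.62,.76,.9,1.02,1.11])
E
```

```text
19.9 [ 596.6 -283.4   99. ] [-3.14  -0.     0.751] 0.22658280176305823 [-1.9  5.3 -4. ]
r 80.37687134683797 q0 -0.0007509611314180376
0.06 turn z 0.077 shift [ 0.001 -0.024  0.   ]
0.2 turn z 0.256 shift [ 0.008 -0.08   0.   ]
0.34 turn z 0.434 shift [ 0.023 -0.134  0.   ]
0.48 turn z 0.612 shift [ 0.045 -0.186  0.   ]
0.62 turn z 0.79 shift [ 0.075 -0.234  0.   ]
0.76 turn z 0.969 shift [ 0.111 -0.277  0.   ]
0.9 turn z 1.147 shift [ 0.152 -0.315  0.   ]
1.02 turn z 1.3 shift [ 0.192 -0.343  0.   ]
1.11 turn z 1.414 shift [ 0.223 -0.36   0.001]
```

step_arm([
  [[0, 0, 0.077], [0.001, -0.024, 0], -1],
  [[0, 0, 0.256], [0.008, -0.08, 0], -1],
  [[0, 0, 0.434], [0.023, -0.134, 0], -1],
  [[0, 0, 0.612], [0.045, -0.186, 0], -1],
  [[0, 0, 0.79], [0.075, -0.234, 0], -1],
  [[0, 0, 0.79], [0.075, -0.234, 0], -1],
])

```text
clock: 20.5
eef_pos: [575.9, -239.2, 99.1]
tcp_rot: [3.141, 0.0, 0.13]
contact_force: [-0.4, -2.0, -9.0]
opening: 0.223
grasp_force: 25.0
```

```bash
python3 - <<'E'
from h import *
s=telemetry.sense(); print(s['clock'],s['eef_pos'].round(1),s['tcp_rot'].round(3),s['opening'],s['contact_force'].round(1))
arc([.76,.9,1.02,1.108])
T=imaging.grab_frame('top'); kt=imaging.calibration('top')
for b in blobs(T,(45,100,60),(85,255,255),(325,70,480,175)):
    w=at_z(kt,b[0],100)[:2]-PV; print('green top',np.hypot(*w),3.927+YAW-np.arctan2(w[1],w[0])%(2*np.pi))
E
```

```text
20.5 [ 575.9 -239.2   99.1] [3.141 0.    0.13 ] 0.22310118317554778 [-0.4 -2.  -9. ]
r 80.12502991014524 q0 0.6162575465662892
0.76 turn z 0.183 shift [ 0.004 -0.057 -0.   ]
0.9 turn z 0.361 shift [ 0.015 -0.112 -0.   ]
1.02 turn z 0.514 shift [ 0.031 -0.158 -0.   ]
1.108 turn z 0.626 shift [ 0.046 -0.189 -0.   ]
green top 119.7869695640275 1.0946710497318528
```

step_arm([
  [[0, 0, 0.183], [0.004, -0.057, 0], -1],
  [[0, 0, 0.361], [0.015, -0.112, 0], -1],
  [[0, 0, 0.514], [0.031, -0.158, 0], -1],
  [[0, 0, 0.621], [0.045, -0.187, 0], -1],
  [[0, 0, 0.621], [0.045, -0.187, 0], -1],
  [[0, 0, 0.621], [0.045, -0.187, 0], -1],
])

```text
clock: 21.15
eef_pos: [580.2, -202.0, 99.0]
tcp_rot: [3.141, -0.0, -0.352]
contact_force: [-0.8, -1.9, -7.2]
opening: 0.224
grasp_force: 25.1
```

```bash
python3 - <<'E'
from h import *
s=telemetry.sense(); print(s['clock'],s['eef_pos'].round(1),s['tcp_rot'].round(3),s['opening'],s['contact_force'].round(1))
arc([1.103])
E
```

```text
21.15 [ 580.2 -202.    99. ] [ 3.141 -0.    -0.352] 0.22384358141268165 [-0.8 -1.9 -7.2]
r 79.57655820022799 q0 1.0905360729079665
1.103 turn z 0.016 shift [-0.    -0.005 -0.   ]
```

step_arm([
  [[0, 0, 0.016], [0, -0.005, 0], -1],
  [[0, 0, 0.016], [0, -0.005, 0], -1],
  [[0, 0, 0.016], [0, -0.005, 0], 0.1],
  [[0, 0, 0.016], [0, -0.005, 0], 0.1],
  [[0, 0, 0.016], [0, -0.005, 0], 0.1],
  [[0, 0, 0.016], [0, -0.005, -0.2], 0.1],
  [[0, 0, 0.016], [0, -0.005, -0.42], 0.1],
  [[0, 0, 0.016], [0, -0.005, -0.42], 0.1],
])

```text
clock: 21.95
eef_pos: [584.4, -201.6, 189.8]
tcp_rot: [-3.141, -0.011, -0.369]
contact_force: [0.7, -0.7, 0.3]
opening: 0.555
grasp_force: 0.0
```

step_arm([
  [[0, 0, 0], [-0.2, 0, -0.2], 0.1],
  [[0, 0, 0], [-0.2, 0, -0.2], 0.1],
  [[0, 0, 0], [-0.2, 0, -0.2], 0.1],
  [[0, 0, 0], [-0.2, 0, -0.2], -1],
  [[0, 0, 0], [-0.2, 0, -0.2], -1],
])

```text
clock: 22.45
eef_pos: [543.4, -186.0, 222.1]
tcp_rot: [3.142, 0.001, -0.369]
contact_force: [0.9, -0.4, -1.1]
opening: 0.222
grasp_force: 0.0
```

```bash
python3 - <<'E'
from h import *
s=telemetry.sense(); print(s['clock'],s['eef_pos'].round(1),s['tcp_rot'].round(3))
im=imaging.grab_frame('wrist'); k=imaging.calibration('wrist'); cv2.imwrite('pics/w10.png',im[...,::-1])
h=cv2.cvtColor(im,cv2.COLOR_RGB2HSV)
pr={n:proj(k,p).round(1) for n,p in {'pv':[*PV,100],'kt':[*knob(1.103)[0],156],'tip':[*(PV+101/80*(knob(1.103)[0]-PV)),100]}.items()}; print(pr)
for n,lo,hi in [('green',(40,80,30),(85,255,255)),('orange',(3,120,60),(20,255,255)),('bright',(3,120,150),(20,255,255)),('blue',(100,120,60),(130,255,255))]:
    print(n,blobs(im,lo,hi,(150,30,480,300),40))
gb=max(blobs(im,(40,80,30),(85,255,255),(150,30,480,300),10),key=lambda b:b[1]); w=at_z(k,gb[0],100)[:2]-PV; print('marker q',3.927+YAW-np.arctan2(w[1],w[0])%(2*np.pi),np.hypot(*w))
x=int(pr['kt'][0]);y=int(pr['kt'][1]); c=im[max(0,y-120):y+70,max(0,x-110):x+150]; cv2.imwrite('pics/fin.png',cv2.resize(c,None,fx=3,fy=3,interpolation=cv2.INTER_CUBIC)[...,::-1]); print('crop origin',max(0,x-110),max(0,y-120))
E
```

```text
22.45 [ 543.4 -186.   222.1] [ 3.142e+00  1.000e-03 -3.690e-01]
{'pv': array([318.3,  64.7]), 'kt': array([319.8, 155. ]), 'tip': array([319.8, 166.8])}
green [([320.5, 182.9], 212, [315, 168, 12, 25])]
orange [([319.3, 153.0], 429, [309, 140, 22, 26])]
bright [([319.0, 154.6], 324, [309, 145, 21, 21])]
blue [([173.0, 176.8], 1852, [150, 112, 67, 118]), ([258.7, 222.1], 513, [246, 210, 26, 25])]
marker q 1.0992031786320813 118.99483838866082
crop origin 209 35
```

The green marker is at (320.5,182.9), the knob at (319.0,154.6) and the pivot's predicted place is (318.3,64.7). They line up, with the marker at q≈1.10 and the lever set to 1.103. Now the button.

```bash
python3 - <<'E'
from h import *
k=imaging.calibration('wrist'); b=E(-78,45); print(b, at_z(k,(258.7,221.5),122))
d(*b,105,-0.369); s=telemetry.sense(); print(s['eef_pos'],s['opening'])
E
```

```text
[ 531.28431152 -109.15923433] [ 532.78518678 -113.13248892  122.        ]
turn [ 0.      0.0015 -0.0002] shift [-0.1939 -0.3367  0.5854]
[ 543.28589813 -186.00132492  222.03540278] 0.13340683790815294
```

step_arm([
  [[0, 0, 0], [-0.19, -0.33, 0.1], -1],
  [[0, 0, 0], [-0.19, -0.33, 0.3], -1],
  [[0, 0, 0], [-0.19, -0.33, 0.45], -1],
  [[0, 0, 0], [-0.19, -0.33, 0.585], -1],
  [[0, 0, 0], [-0.19, -0.33, 0.585], -1],
  [[0, 0, 0], [-0.19, -0.33, 0.585], -1],
])

```text
clock: 23.1
eef_pos: [531.6, -110.7, 105.9]
tcp_rot: [3.141, 0.001, -0.369]
contact_force: [0.9, 0.4, 1.2]
opening: 0.001
grasp_force: 0.0
```

step_arm([
  [[0, 0, 0], [0, 0, 0.04], -1],
  [[0, 0, 0], [0, 0, 0.07], -1],
  [[0, 0, 0], [0, 0, 0.08], -1],
  [[0, 0, 0], [0, 0, 0.08], -1],
])

```text
clock: 23.5
eef_pos: [531.5, -110.8, 90.1]
tcp_rot: [-3.142, 0.0, -0.369]
contact_force: [-0.6, 0.4, -0.1]
opening: -0.001
grasp_force: 0.0
```

step_arm([
  [[0, 0, 0], [0, 0, 0.01], -1],
  [[0, 0, 0], [0, 0, 0.02], -1],
  [[0, 0, 0], [0, 0, 0.02], -1],
])

```text
clock: 23.8
eef_pos: [531.9, -110.8, 86.2]
tcp_rot: [-3.142, -0.001, -0.369]
contact_force: [0.4, -0.7, 1.4]
opening: 0.004
grasp_force: 1.0
```

step_arm([
  [[0, 0, 0], [0, 0, 0.01], -1],
  [[0, 0, 0], [0, 0, 0.016], -1],
  [[0, 0, 0], [0, 0, 0.016], -1],
])

```text
clock: 24.1
eef_pos: [531.8, -110.8, 83.0]
tcp_rot: [-3.142, -0.001, -0.369]
contact_force: [2.1, -0.9, 3.0]
opening: -0.006
grasp_force: 1.8
```

Button force is rising (3 N). I'll continue to the bottom stop.

step_arm([
  [[0, 0, 0], [0, 0, 0.006], -1],
  [[0, 0, 0], [0, 0, 0.012], -1],
  [[0, 0, 0], [0, 0, 0.012], -1],
])

```text
clock: 24.4
eef_pos: [532.0, -110.8, 82.1]
tcp_rot: [-3.141, -0.001, -0.369]
contact_force: [-4.2, -0.3, 20.6]
opening: -0.004
grasp_force: 10.3
```

step_arm([
  [[0, 0, 0], [0, 0, 0.006], -1],
  [[0, 0, 0], [0, 0, 0.01], -1],
  [[0, 0, 0], [0, 0, 0.01], -1],
])

```text
clock: 24.7
eef_pos: [532.1, -110.8, 81.7]
tcp_rot: [-3.141, -0.001, -0.369]
contact_force: [-11.5, 1.5, 39.2]
opening: 0.005
grasp_force: 19.7
```

The button is at its hard stop, so I'll retreat straight up and check.

step_arm([
  [[0, 0, 0], [0, 0, -0.06], -1],
  [[0, 0, 0], [0, 0, -0.2], -1],
  [[0, 0, 0], [0, 0, -0.4], -1],
  [[0, 0, 0], [0, 0, -0.65], -1],
  [[0, 0, 0], [0, 0, -0.65], -1],
  [[0, 0, 0], [0, 0, -0.65], -1],
  [[0, 0, 0], [0, 0, -0.65], -1],
])

```text
clock: 25.4
eef_pos: [530.5, -110.4, 207.2]
tcp_rot: [3.141, 0.002, -0.369]
contact_force: [-0.3, -0.7, -0.1]
opening: -0.003
grasp_force: 0.0
```

```bash
python3 - <<'E'
from h import *
s=telemetry.sense(); print(s['clock'],s['eef_pos'].round(1),s['contact_force'].round(1))
im=imaging.grab_frame('wrist'); k=imaging.calibration('wrist')
pr={n:proj(k,p).round(1).tolist() for n,p in {'kt':[*knob(1.103)[0],156],'green c':[*(PV+119/80*(knob(1.103)[0]-PV)),100],'btn up':[*E(-78,45),122],'tab':[*E(0,115),142]}.items()}; print(pr)
print('orange',blobs(im,(3,120,150),(20,255,255),(0,0,640,300),60)); print('green',blobs(im,(40,80,30),(85,255,255),(0,0,640,300),60)); print('blue',blobs(im,(100,120,60),(130,255,255),(0,0,640,300),150))
T=imaging.grab_frame('top'); kt=imaging.calibration('top')
for n,lo,hi in [('orange',(5,150,120),(18,255,255)),('green',(45,100,60),(85,255,255)),('blue',(100,120,60),(130,255,255))]: print('top',n,blobs(T,lo,hi,(325,70,480,175),8))
E
```

```text
25.4 [ 530.5 -110.4  207.2] [-0.3 -0.7 -0.1]
{'kt': [404.9, 107.0], 'green c': [385.5, 148.6], 'btn up': [317.4, 192.4], 'tab': [209.6, 141.7]}
orange [([403.7, 107.2], 467, [392, 95, 24, 25])]
green [([386.5, 147.9], 264, [380, 131, 14, 28])]
blue [([223.1, 134.5], 2468, [180, 67, 91, 134]), ([319.2, 191.1], 594, [306, 178, 28, 27])]
top orange []
top green []
top blue [([362.1, 100.8], 10, [361, 98, 3, 7]), ([355.6, 118.8], 94, [353, 110, 6, 18]), ([362.0, 126.5], 16, [362, 119, 1, 16]), ([353.4, 145.5], 19, [347, 143, 15, 4]), ([381.0, 152.5], 45, [378, 148, 6, 10])]
```

Lever, marker, button (up) and filter are all where predicted. Handing in.

```bash
python3 -c "
from rig import r
print(r.sign_off())"
```

```text
the job is handed in; nothing more can be done
None
```

I handed the job in at about 25 s on the robot's clock; no verdict came back. The lever was shut, the filter seated in the slot, the lever set to the green marker (within about 0.02 rad by camera) and the button pressed to its stop and released.

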